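# Pack up the gauging kit: gauges in the case, lid down, parts in the drawer, drawer home

## Robot

A 7-joint arm with a two-finger parallel gripper is mounted at the origin on a cart in front of the work surface, level with it; the furniture and walls round the work are solid. World frame = base frame: x ahead of the robot, y to its left, z up, the work surface at z = 0. Lengths are in m, angles in rad, forces in N, time in s.
With the tool pointing down it reaches from about 0.425 to 0.95 m from the base axis. Payload 4.7 kg.
Tool frame: the origin (TCP) lies midway between the tips of the shut fingers; the grasp point (between the pads) lies behind it (env.hold_point_z is the z of the grasp point in the tool frame, in m); z points along the fingers, y is the line along which they close (so a half turn about z gives the same grasp; the last joint's range is limited). The gripper opens to 85 mm and grips with 20 to 120 N. Pads are 22 mm wide; open, the fingers measure 114 mm over their backs; the gripper's body (76 mm by 85 mm) begins 54 mm behind the grasp point. The pads swing forward as they close: fully open they stand 13 mm farther back than shut.
Start: joints at [-1.208, 0.469, -0.049, 1.532, 0.024, 1.141, -0.082], TCP at [0.258, 0.624, 0.231] pointing down, gripper open.
Joint ranges: [-2.59, 2.59], [-0.33, 1.99], [-1.39, 1.29], [0.1, 2.45], [-1.04, 4.18], [0.21, 1.99], [-2.66, 2.66]. Speed limits (rad/s): [2.57, 2.57, 3.14, 3.14, 3.14, 3.14, 3.14].

## Interface

Orientations are given as a 3x3 rotation matrix whose columns are the frame's x, y, z axes.
In Python, from workcell import env, grab_frame, camera_model gives the robot as it stands. The module is installed in compiled form; this text tells all that it offers.
- The arm moves only by the tool step_arm, never from a script. Its argument "deltas" is a list that holds one entry, the list of rows, each a list of 7 numbers: the shift along the tool's x, y, z in mm, then the turn, a rotation vector about the tool's x, y, z in degrees, then the gripper's target within -1 to 1 (fully open at 1, half-way at 0, shut at -1). A call has 1 to 12 rows; each row shifts and turns the commanded pose from where the row before left it, along the tool's axes as they then stand; what a row does not reach is not made up. A row lasts 1/8 s, in which the tool goes at most 62.5 mm and 10.7 degrees, less where a joint would pass 70% of its speed; a pose out of reach is approached as far as the arm can. A call with a gripper value outside its range is refused whole. The fingers move at their own pace and stop on an object; the grip force is fixed at half the most. Time passes only in rows, so rows that do not move let the fingers close. It gives the time, the measured TCP pose, the force, the opening and the grip force at its end, in the units of the state.
- env.read_state(): the state, without advancing time (a new reading comes with each control period).
- grab_frame(name): name is "scene" or "top"; returns (picture, depth): 384x512x3 uint8, red, green, blue; 384x512 float32, m along the optical axis (not along the pixel's ray), 0 where there is no reading.
- camera_model(name): a dict with "K" (3x3 intrinsics, pixels), "pose" (4x4, takes a point from camera to world coordinates). Camera axes: x right, y down, z forward; pixel columns grow to the right and rows downward; lengths in m; the calibration is good to about 2 mm. A picture is of the moment at which its call begins. camera_model takes no time and is no camera call.
- env.close_job(): hands the job in; it is judged then, once.
The state is a dict: "time": time; "q": joint angles; "joint_velocities": joint speeds; "joint_torque": joint torques, N m; "eef_pos": TCP position; "ee_rot": TCP orientation; "wrist_force": force on the tool from outside, world axes, zero at the start; "ft_torque": the same for the moment, N m; "grip_width": opening from 0.0 (shut) to 1.0 (fully open); "grip_force": force on a finger pad.
Only numpy, scipy, OpenCV 4.12 (cv2) and the standard library are available. Lean on these libraries where they do the work, as an engineer would, in place of code of your own. Each camera call takes 0.05 s, during which the arm holds its last target. There are 200 camera calls.

## Task

The inspection is finished, so pack up: put every gauge that is lying out (up to two steel gauge blocks and a brass reference disc) into the open red case, and every workpiece (up to a V-block, a bush block and a slotted fixture) into the open drawer of the small grey cabinet. Lower the case's lid gently until it lies shut, without slamming it, and push the drawer smoothly home until it clicks past its catch and its front is flush against the cabinet. Leave the other things on the bench where they are.

Things in the scene. Friction and masses are not known exactly. Their poses are not given: they have to be found in the camera images.
- cabinet: low grey sheet-metal cabinet, fixed to the bench, 150 deep (x) x 200 wide (y) x 70 mm high, with one blue-fronted drawer that slides out along the cabinet's -x (towards the robot). Origin: centre of the underside of the carcass; its front edge is at x = -75 mm, its top at z = 70 mm
- drawer (a joint): how far the drawer is out, m: 0 = home, max 0.115; starts about 0.1 out. It runs with about 0.4 N of friction; near home a spring catch resists from 11 to 7 mm with up to about 4 N, and from about 3.5 mm on it snaps the drawer home by itself. Let go before about 6 mm the drawer springs back out to about 11 mm or more; between, it may stay standing a little open
- drawer_floor (a point): point on the drawer's inner floor (14 mm above the bench), mid-width, 52 mm behind the inner face of the drawer front; moves with the drawer; axes like the cabinet's. The inside spans x -52 to +82, y -89 to +89 mm here, walls 30 mm high. Only the part drawn out of the cabinet is open from above (drawer 0.1 out: x -52 to +48 mm); under the cabinet's top there are 51 mm of height
- drawer_front (a point): middle of the outer face of the blue drawer front at the height of the handle, 50 mm above the bench; axes like the cabinet's. The front is 8 mm thick, 200 mm wide, its upper edge 69 mm above the bench. The handle is an 8 mm round steel bar along y, 90 mm long, its axis 22 mm in front of this point (-x)
- case: red plastic case, fixed to the bench, lying with its hinge away from the robot. Origin: centre of the underside; +x points to the hinge, +y to the left. Base 100 x 150 mm and 28 mm high; inside x from -44 to +50 mm, y from -72 to +72 mm, its dark foam bed 18 mm and its rim 28 mm above the bench. The hinge line runs along y at x = +54 mm, z = 29 mm
- case_lid (a joint): angle of the case's lid, rad: 0 = shut, about pi/2 = upright, 1.92 = widest; starts between 1.6 and 1.85. The hinge is stiff (0.12 N m): the lid stays where it is left and needs about 1.5 N at its free edge. The lid is a slab 102 mm long from the hinge line to the free edge, 152 mm wide, 10 mm thick (shut, its outer face is 39 mm above the bench)
- block_long: gauge (goes in the case): grey steel gauge block 40 (x) x 30 (y) x 9 mm, lying flat; origin in the middle of its underside. May be absent
- block_short: gauge (goes in the case): grey steel gauge block 20 (x) x 30 (y) x 9 mm, lying flat; origin in the middle of its underside. May be absent
- brass_disc: gauge (goes in the case): brass reference disc, 34 mm diameter, 7 mm high, lying flat; origin in the middle of its underside. May be absent
- v_block: workpiece (goes in the drawer): steel V-block 36 (x) x 44 (y) x 32 mm high with a V groove on top that runs along x; grasp across the 36 mm; origin in the middle of its underside. May be absent
- bush_block: workpiece (goes in the drawer): dark hardened block with a light bush on one side, 24 (x, from -10 to +14 mm) x 32 (y) x 27 mm high; origin on its underside, 2 mm to the -x side of the middle. May be absent
- slot_fixture: workpiece (goes in the drawer): dark slotted steel fixture, a bar 14 (x, from -6 to +8 mm) x 50 (y) x 22 mm high; grasp across the 14 mm; origin on its underside, 1 mm to the -x side of the middle. May be absent
- sample_disc: bystander: loose grey metal disc 40 mm across, 9 mm high, left, just behind the row of gauges; leave it
- loupe: bystander: loose black loupe, 38 mm across, 30 mm high, at the left between two instruments; leave it
- tweezers: bystander: loose steel tweezers 129 mm long, right of the drawer; leave them
- sample_cup: bystander: loose small light-grey cup 37 mm across, 26 mm high, far right; leave it
There are look-alikes about, which are no part of the job. Leave any green or pink look-alike of the v_block alone.

How it is judged:
At the end, for the whole second after the job is handed in: Every gauge that is present lies inside the red case with the lid shut (within 0.05 rad); every workpiece that is present lies inside the drawer; the drawer is within 3 mm of home, past its catch; all is at rest (value of joint case_lid below 0.05 rad and value of joint drawer below 0.003 m and x of block_long in the frame of case between -0.045 and 0.051 m and y of block_long in the frame of case between -0.073 and 0.073 m and z of block_long in the frame of case between 0.012 and 0.03 m and linear speed of each of block_long, block_short, brass_disc, v_block, bush_block, slot_fixture below 0.02 m/s and x of block_short in the frame of case between -0.045 and 0.051 m and y of block_short in the frame of case between -0.073 and 0.073 m and z of block_short in the frame of case between 0.012 and 0.03 m and x of brass_disc in the frame of case between -0.045 and 0.051 m and y of brass_disc in the frame of case between -0.073 and 0.073 m and z of brass_disc in the frame of case between 0.012 and 0.03 m and x of v_block in the frame of drawer_floor between -0.053 and 0.085 m and y of v_block in the frame of drawer_floor between -0.093 and 0.093 m and z of v_block in the frame of drawer_floor between -0.006 and 0.05 m and x of bush_block in the frame of drawer_floor between -0.053 and 0.085 m and y of bush_block in the frame of drawer_floor between -0.093 and 0.093 m and z of bush_block in the frame of drawer_floor between -0.006 and 0.05 m and x of slot_fixture in the frame of drawer_floor between -0.053 and 0.085 m and y of slot_fixture in the frame of drawer_floor between -0.093 and 0.093 m and z of slot_fixture in the frame of drawer_floor between -0.006 and 0.05 m); the robot touches nothing.
It fails at once if the case's lid is slammed: it turns shut faster than 4 rad/s (velocity of joint case_lid below -4 rad/s).
It fails at once if the drawer is slammed: it runs in faster than 0.6 m/s (velocity of joint drawer below -0.6 m/s).
It fails at once if a bystander (disc, loupe, tweezers, cup) is moved more than 5 cm (distance of any of sample_disc, loupe, tweezers, sample_cup from where it was at the start of the episode above 0.05 m).
Of block_long, block_short, brass_disc only 2 to 3 are there at a start; the rules pass over those that are not, and their reading is None.
Of v_block, bush_block, slot_fixture only 2 to 3 are there at a start; the rules pass over those that are not, and their reading is None.
At some moment in a run one of v_block, bush_block, slot_fixture may be knocked a few centimetres aside while the robot is not near it.
Once in a run the grip may slacken for a moment while it holds something.
It also fails if it takes over 192 s, if anything falls off the work surface, if the arm or the gripper's body presses on something with over 40 N, if the wrist force passes 120 N, or if a joint passes its speed limit or range.

## Working session

There is one attempt and no reset: what is moved stays moved. The work goes in short steps, Python scripts to look and compute and a tool call to move; the robot and the scene stay as the last step left them, time stands still between calls to the robot, and variables do not carry over. Pictures are saved under pics/ and viewed, at most 14 in all, crops included, and the job is handed in when it is done.

Besides the shell and the picture viewer there is one more tool, called after "Request:" as name(argument=value, ...), one argument or row to a line, values as JSON. step_arm: Moves the arm, as the interface text tells. Its arguments: {"type":"object","properties":{"deltas":{"type":"array","items":{"type":"array","items":{"type":"array","items":{"type":"number"}}}}},"required":["deltas"]}

```bash
mkdir -p pics
python3 - <<'E'
from workcell import env, grab_frame, camera_model
import cv2,numpy as np
for n in("scene","top"):
    p,d=grab_frame(n); cv2.imwrite(f"pics/{n}0.png",cv2.resize(p[:,:,::-1],(800,600),interpolation=cv2.INTER_CUBIC)); np.savez(f"{n}0.npz",p=p,d=d)
    m=camera_model(n); print(n,m["K"].round(1).tolist(),m["pose"].round(3).tolist())
s=env.read_state(); print(s,env.hold_point_z)
E
```

```text
scene [[373.0, 0.0, 261.4], [0.0, 373.0, 188.9], [0.0, 0.0, 1.0]] [[0.5, -0.354, 0.79, -0.562], [-0.866, -0.219, 0.45, -0.706], [0.013, -0.909, -0.416, 0.648], [0.0, 0.0, 0.0, 1.0]]
top [[414.4, 0.0, 257.3], [0.0, 414.4, 190.9], [0.0, 0.0, 1.0]] [[0.026, -0.984, 0.177, 0.292], [-1.0, -0.027, -0.002, -0.087], [0.007, -0.177, -0.984, 1.466], [0.0, 0.0, 0.0, 1.0]]
{'time': 0.1, 'q': array([-1.20789059,  0.46941986, -0.04859488,  1.53353758,  0.02407182,
        1.1409912 , -0.08231984]), 'joint_velocities': array([ 6.97308086e-04, -1.23591940e-03, -3.33759235e-05, -2.78481135e-03,
       -1.20162057e-04, -2.73240247e-03,  4.76364393e-04]), 'joint_torque': array([ 1.45801820e-03, -5.11515069e+01, -4.64768638e-02, -2.38388515e+01,
        1.07972472e-02,  4.40055155e-03,  2.39408216e-06]), 'eef_pos': array([0.25754018, 0.62339104, 0.23034213]), 'ee_rot': array([[-9.24219721e-01,  3.81860566e-01, -6.44965146e-04],
       [ 3.81861109e-01,  9.24218248e-01, -1.65035896e-03],
       [-3.41184497e-05, -1.77158140e-03, -9.99998430e-01]]), 'wrist_force': array([-0.05590356,  0.09273534,  0.59963018]), 'ft_torque': array([0.05345221, 0.04565659, 0.01090394]), 'grip_force': 0.0, 'grip_width': 0.9996787668843861} -0.0187
```

View pics/top0.png

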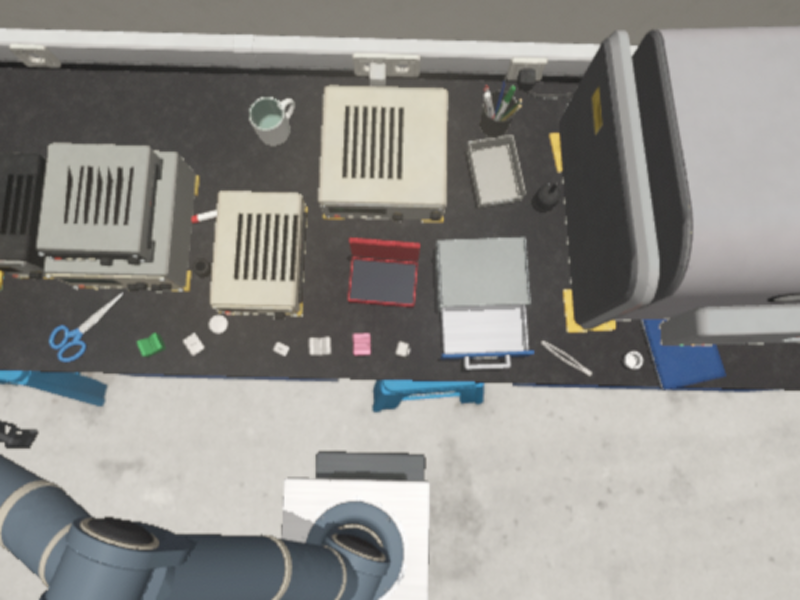

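View pics/scene0.png

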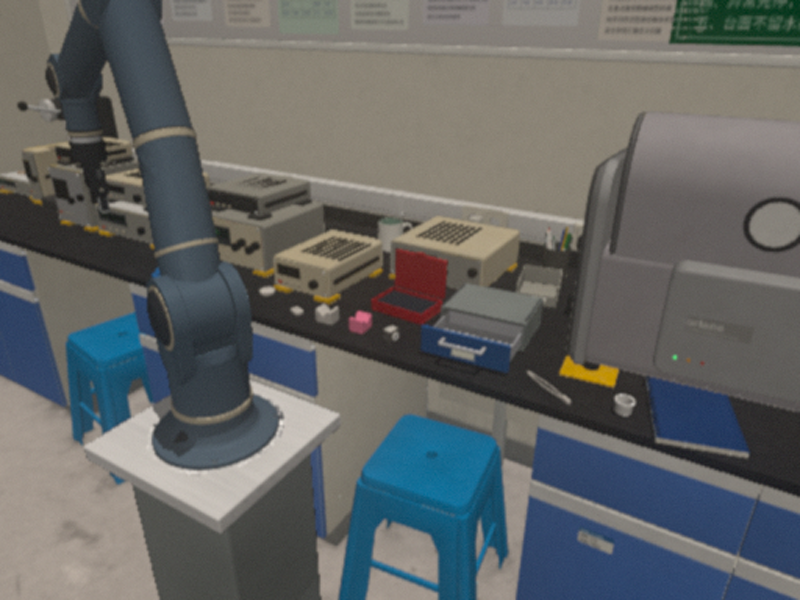

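```bash
cat > h.py <<'E'
from workcell import env, grab_frame, camera_model
import cv2,numpy as np
def ray(n,u,v,z):
    m=camera_model(n);K,P=np.array(m["K"]),np.array(m["pose"])
    r=P[:3,:3]@np.linalg.solve(K,[u,v,1]);t=(z-P[2,3])/r[2];return P[:3,3]+t*r
def cloud(n,d):
    m=camera_model(n);K,P=np.array(m["K"]),np.array(m["pose"])
    v,u=np.mgrid[:384,:512];c=np.dstack([(u-K[0,2])/K[0,0]*d,(v-K[1,2])/K[1,1]*d,d])
    return c@P[:3,:3].T+P[:3,3]
def crop(p,u0,v0,u1,v1,f,s): cv2.imwrite(f"pics/{f}.png",cv2.resize(p[v0:v1,u0:u1,::-1],None,fx=s,fy=s,interpolation=cv2.INTER_CUBIC))
E
python3 - <<'E'
from h import *
a=np.load("top0.npz");p,d=a["p"],a["d"];crop(p,84,145,344,245,"c0",3)
b=np.load("scene0.npz");crop(b["p"],150,165,380,270,"c1",3)
C=cloud("top",d)
m=((C[...,2]>0.004)|(p.max(2)>110))&(C[...,2]<0.05)
m[:, :84]=0; m[:,420:]=0; m[:200]=0; m[238:]=0
n,l,s,ce=cv2.connectedComponentsWithStats(m.astype(np.uint8))
for i in range(1,n):
    if s[i,4]>25:
        q=C[l==i]; print(ce[i].round(1),s[i,:].tolist(),np.median(q,0).round(3),q[:,2].max().round(3),p[l==i].mean(0).round())
E
```

```text
[143.2 205.1] [132, 200, 35, 14, 199] [0.492 0.32  0.007] 0.042 [179. 173. 164.]
[188.6 201.5] [182, 200, 14, 7, 38] [0.511 0.152 0.004] 0.036 [135. 126. 104.]
[309.7 212. ] [281, 200, 59, 26, 1361] [ 0.482 -0.276  0.015] 0.049 [219. 217. 217.]
[376.2 207.8] [360, 200, 44, 15, 221] [ 0.502 -0.499  0.005] 0.049 [183. 163.  98.]
[415.9 215.1] [410, 204, 10, 31, 174] [ 0.486 -0.655  0.012] 0.019 [ 66.  85. 119.]
[ 96.2 220.1] [87, 213, 21, 15, 194] [0.433 0.468 0.025] 0.044 [ 84. 143.  93.]
[123.  220.2] [113, 213, 19, 16, 159] [0.437 0.379 0.008] 0.018 [183. 179. 173.]
[204.3 221.1] [196, 213, 20, 17, 192] [0.44  0.093 0.023] 0.037 [181. 176. 170.]
[231.3 220. ] [225, 212, 14, 18, 191] [ 0.446 -0.002  0.024] 0.041 [193. 139. 153.]
[360.8 227.8] [345, 215, 34, 23, 189] [ 0.431 -0.46   0.004] 0.016 [138. 134. 129.]
[180.  222.9] [174, 218, 13, 12, 85] [0.432 0.179 0.007] 0.017 [176. 172. 166.]
[257.8 223.1] [252, 218, 13, 13, 96] [ 0.437 -0.095  0.026] 0.034 [169. 165. 160.]
[405.2 230. ] [397, 224, 16, 14, 135] [ 0.429 -0.616  0.005] 0.036 [179. 177. 173.]
[292.3 231. ] [282, 227, 22, 11, 42] [ 0.417 -0.218  0.009] 0.05 [ 90.  96. 107.]
[313.2 228.3] [300, 227, 25, 5, 44] [ 0.424 -0.293  0.026] 0.049 [110. 116. 123.]
[316. 235.] [305, 234, 22, 4, 26] [ 0.403 -0.303  0.002] 0.049 [155. 153. 152.]
```

View pics/c0.png

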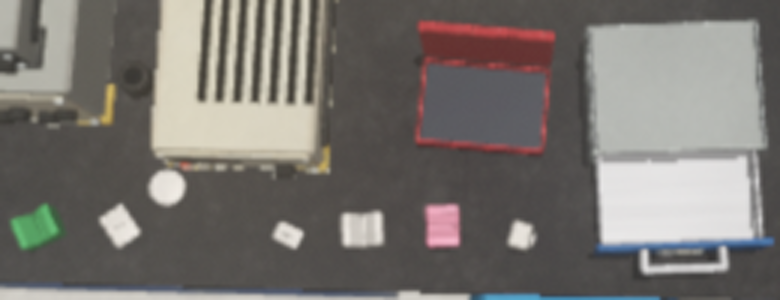

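View pics/c1.png

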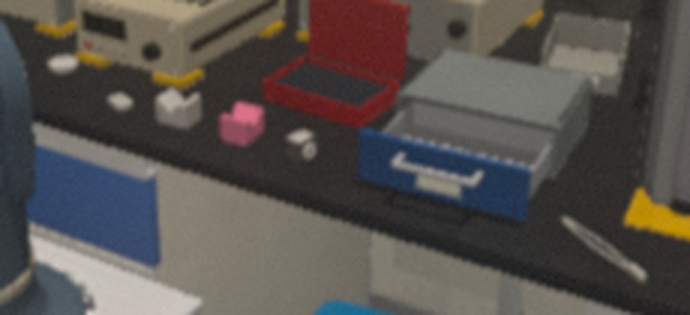

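The top crop c0 shows the green V-look-alike (36,226), block_long (119,226), sample disc (167,187), block_short (288,235), v_block (361,230), pink look-alike (443,226), bush_block (521,235), case (480,100) and drawer (680,200). The two things with 9 mm tops, at 119 and 288, are the blocks. The grey V is the v_block, and the brass disc and slotted fixture are absent. Next I measure.

```bash
cat >> h.py <<'E'
def rect(p,u0,v0,u1,v1,z,thr=115,n="top",k=4):
    c=cv2.resize(p[v0:v1,u0:u1],None,fx=k,fy=k,interpolation=cv2.INTER_LINEAR).max(2)
    m=(c>thr).astype(np.uint8);cs,_=cv2.findContours(m,0,2);c=max(cs,key=cv2.contourArea)[:,0].astype(float)
    w=np.array([ray(n,(x+.5)/k-.5+u0,(y+.5)/k-.5+v0,z)[:2] for x,y in c])*1000
    b=cv2.boxPoints(cv2.minAreaRect(w.astype(np.float32)))
    e=[b[1]-b[0],b[2]-b[1]];e.sort(key=np.linalg.norm)
    return b.mean(0).round(1),[round(float(np.linalg.norm(x)),1) for x in e],[round(float(np.degrees(np.arctan2(x[1],x[0])))%180,1) for x in e]
E
python3 - <<'E'
from h import *
p=np.load("top0.npz")["p"];d=np.load("top0.npz")["d"]
print("centre, sides(short,long), their dirs deg")
print("long",rect(p,114,210,133,232,.009)); print("short",rect(p,172,214,189,230,.009))
print("v",rect(p,194,208,215,233,.03,100)); print("bush",rect(p,248,213,268,233,.027,100))
hsv=cv2.cvtColor(p,cv2.COLOR_RGB2HSV)
red=cv2.inRange(hsv,(0,110,60),(8,255,255))|cv2.inRange(hsv,(172,110,60),(180,255,255))
C=cloud("top",d)
r=(red>0); r[:145]=0;r[200:]=0;r[:,:215]=0;r[:,275:]=0
dark=(~r)
v,u=np.nonzero(r);print("red px",u.min(),u.max(),v.min(),v.max())
for lo,hi in((.02,.036),(.05,.2)):
    q=C[r&(C[...,2]>lo)&(C[...,2]<hi)]; print(len(q),np.percentile(q,[1,50,99],axis=0).round(3).tolist())
    b=cv2.minAreaRect((q[:,:2]*1000).astype(np.float32));print(b)
bl=cv2.inRange(hsv,(100,120,70),(125,255,255))>0; bl[:220]=0;bl[240:]=0;bl[:,:275]=0;bl[:,345:]=0
q=C[bl&(C[...,2]>.055)&(C[...,2]<.08)];print("front",len(q),np.percentile(q,[1,50,99],axis=0).round(3).tolist(),cv2.fitLine((q[:,:2]*1000).astype(np.float32),1,0,.01,.01).ravel())
g=(C[...,2]>.062)&(C[...,2]<.078);g[:150]=0;g[200:]=0;g[:,:270]=0;g[:,345:]=0
q=C[g];b=cv2.minAreaRect((q[:,:2]*1000).astype(np.float32));print("cab top",len(q),b,np.percentile(q,[2,98],axis=0).round(3).tolist())
b=np.load("scene0.npz")
E
```

```text
centre, sides(short,long), their dirs deg
long (array([437.3, 377.8], dtype=float32), [37.1, 48.5], [127.3, 37.3])
short (array([432.5, 180.2], dtype=float32), [26.8, 36.7], [155.3, 65.3])
v (array([438.4,  91.4], dtype=float32), [45.7, 53.9], [4.7, 94.7])
bush (array([437. , -95.1], dtype=float32), [35.0, 35.8], [76.4, 166.4])
red px 223 268 152 195
125 [[0.539, -0.12, 0.021], [0.635, -0.041, 0.028], [0.647, 0.031, 0.036]]
((592.8535766601562, -45.36993408203125), (149.88636779785156, 105.3280258178711), 87.15731048583984)
432 [[0.641, -0.121, 0.051], [0.648, -0.049, 0.107], [0.661, 0.024, 0.14]]
((650.9825439453125, -48.84532928466797), (148.78558349609375, 16.32269859313965), 86.83391571044922)
front 26 [[0.419, -0.376, 0.055], [0.43, -0.341, 0.065], [0.434, -0.184, 0.074]] [ 6.8312764e-02 -9.9766397e-01  4.2448376e+02 -2.5661780e+02]
cab top 2418 ((610.5347900390625, -267.51837158203125), (150.7447509765625, 200.7884521484375), 3.718040704727173) [[0.537, -0.363, 0.065], [0.682, -0.171, 0.076]]
```

Request:
step_arm(
  deltas=[
    [[0, 0, 0, 0, 0, 10, 1], [0, 0, 0, 0, 0, 10, 1], [0, 0, 0, 0, 0, 10, 1], [-38, -0.7, 14, 0, 0, 0, 1], [-38, -0.7, 14, 0, 0, 0, 1], [-38, -0.7, 14, 0, 0, 0, 1], [-38, -0.7, 14, 0, 0, 0, 1], [-38, -0.7, 14, 0, 0, 0, 1], [-38, -0.7, 14, 0, 0, 0, 1], [-38, -0.7, 14, 0, 0, 0, 1], [-38, -0.7, 14, 0, 0, 0, 1]],
  ],
)

```text
time: 1.48
eef_pos: [0.439, 0.3783, 0.1186]
ee_rot: [[-0.61, 0.793, -0.0], [0.793, 0.61, -0.0], [-0.0, -0.0, -1.0]]
wrist_force: [1.2, 0.1, 0.0]
grip_width: 0.998
grip_force: 0.0
```

```bash
cat >> h.py <<'E'
def to(x,y,z,yaw):
    "shift mm in tool axes after turn; yaw = wanted direction of tool y, deg"
    s=env.read_state();R=np.array(s["ee_rot"]);P=np.array(s["eef_pos"])*1000
    a=np.degrees(np.arctan2(R[1,1],R[0,1]));t=(a-yaw+90)%180-90
    c,q=np.cos(np.radians(t)),np.sin(np.radians(t));Rn=R@np.array([[c,-q,0],[q,c,0],[0,0,1]])
    print(f"t={s['time']:.1f} pos",P.round(1),"ydir %.1f turn %.1f"%(a,t),"shift",(Rn.T@(np.array([x,y,z])-P)).round(1),"q7 %.2f"%s["q"][6],"w %.2f"%s["grip_width"],"gf %.1f"%s["grip_force"],"tilt",R[:2,2].round(3))
E
python3 -c "
from h import *
to(437.3,377.8,2,37.3)
p,d=grab_frame('scene');crop(p,60,130,200,235,'s1',5)"
```

```text
t=1.5 pos [439.  378.3 118.6] ydir 37.6 turn 0.3 shift [  0.6  -1.6 116.6] q7 -0.07 w 1.00 gf 0.0 tilt [-0. -0.]
```

View pics/s1.png

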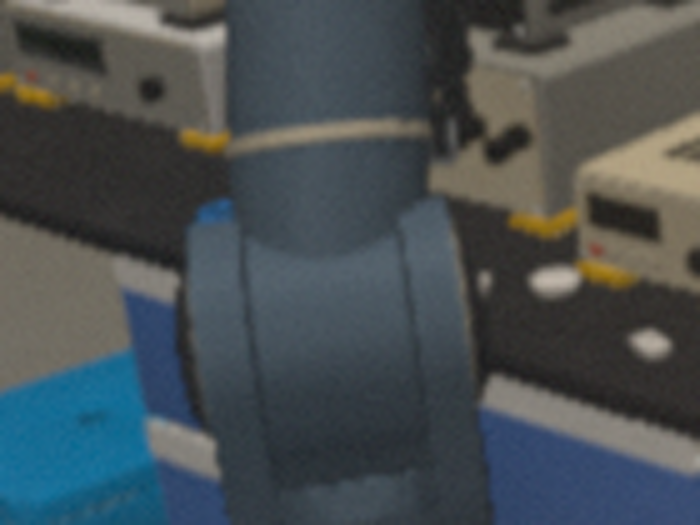

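The arm hides block_long here; only the disc (555,280) and block_short (650,343) are in sight. I go down on the measured position.

Request:
step_arm(
  deltas=[
    [[0.6, -1.6, 30, 0, 0, 0, 1], [0, 0, 30, 0, 0, 0, 1], [0, 0, 30, 0, 0, 0, 1], [0, 0, 20, 0, 0, 0, 1], [0, 0, 7, 0, 0, 0, 1], [0, 0, 0, 0, 0, 0, -1], [0, 0, 0, 0, 0, 0, -1], [0, 0, 0, 0, 0, 0, -1], [0, 0, 0, 0, 0, 0, -1], [0, 0, 0, 0, 0, 0, -1], [0, 0, 0, 0, 0, 0, -1]],
  ],
)

```text
time: 2.9
eef_pos: [0.4376, 0.3796, 0.0037]
ee_rot: [[-0.609, 0.793, 0.001], [0.793, 0.609, 0.002], [0.0, 0.002, -1.0]]
wrist_force: [-0.1, -0.4, 6.6]
grip_width: 0.437
grip_force: 59.9
```

Request:
step_arm(
  deltas=[
    [[0, 0, -20, 0, 0, 0, -1], [0, 0, -30, 0, 0, 0, -1], [0, 0, -30, 0, 0, 0, -1], [0, 0, -30, 0, 0, 0, -1], [0, 0, 0, 0, 0, -10, -1], [0, 0, 0, 0, 0, -10, -1], [0, 0, 0, 0, 0, -10, -1], [0, 0, 0, 0, 0, -10, -1], [0, 0, 0, 0, 0, -10, -1]],
  ],
)

```text
time: 4.03
eef_pos: [0.4368, 0.3788, 0.1125]
ee_rot: [[-0.999, 0.037, 0.0], [0.037, 0.999, 0.0], [-0.0, 0.0, -1.0]]
wrist_force: [-0.8, -0.1, -0.8]
grip_width: 0.437
grip_force: 60.5
```

```bash
python3 -c "
from h import *
to(590,-10,25,87.15)"
```

```text
t=4.0 pos [436.8 378.8 112.5] ydir 87.9 turn 0.7 shift [-172.3 -380.7   87.5] q7 0.69 w 0.44 gf 60.5 tilt [0. 0.]
```

Request:
step_arm(
  deltas=[
    [[0, -50, 0, 0, 0, 0, -1], [0, -50, 0, 0, 0, 0, -1], [0, -50, 0, 0, 0, 0, -1], [0, -50, 0, 0, 0, 0, -1], [0, -50, 0, 0, 0, 0, -1], [0, -50, 0, 0, 0, 0, -1], [-20, -50, 0, 0, 0, 0.7, -1], [-50, -30, 0, 0, 0, 0, -1], [-52, 0, 0, 0, 0, 0, -1], [-50, 0, 0, 0, 0, 0, -1], [0, 0, 20, 0, 0, 0, -1], [0, 0, 20, 0, 0, 0, -1]],
  ],
)

```text
time: 5.52
eef_pos: [0.5926, -0.01, 0.0718]
ee_rot: [[-0.998, 0.055, 0.001], [0.055, 0.998, 0.0], [-0.001, 0.0, -1.0]]
wrist_force: [0.5, -0.1, -1.4]
grip_width: 0.434
grip_force: 60.5
```

```bash
python3 -c "
from h import *
to(590,-10,22,87.15)
p,d=grab_frame('scene');crop(p,220,130,340,220,'s2',5)"
```

```text
t=5.5 pos [592.6 -10.   71.8] ydir 86.8 turn -0.3 shift [ 2.6 -0.1 49.8] q7 1.48 w 0.43 gf 60.5 tilt [0.001 0.   ]
```

View pics/s2.png

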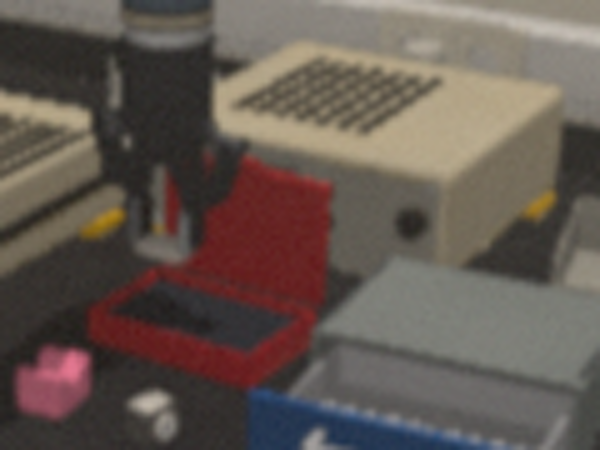

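The block hangs between the fingers at (160,240), over the left part of the case (200,320).

Request:
step_arm(
  deltas=[
    [[2, 0, 20, 0, 0, 0, -1], [0, 0, 20, 0, 0, 0, -1], [0, 0, 8, 0, 0, 0, -1], [0, 0, 0, 0, 0, 0, -1], [0, 0, 0, 0, 0, 0, 0.4], [0, 0, 0, 0, 0, 0, 0.4], [0, 0, 0, 0, 0, 0, 0.4], [0, 0, 0, 0, 0, 0, 0.4], [0, 0, -30, 0, 0, 0, 0.4], [0, 0, -50, 0, 0, 0, 0.4]],
  ],
)

```text
time: 6.82
eef_pos: [0.5886, -0.0098, 0.1035]
ee_rot: [[-0.998, 0.055, -0.004], [0.055, 0.998, -0.0], [0.004, -0.0, -1.0]]
wrist_force: [0.9, 1.2, 0.5]
grip_width: 0.698
grip_force: 0.0
```

```bash
python3 -c "
from h import *
to(432.5,180.2,110,65.3)
p,d=grab_frame('scene');crop(p,220,130,340,220,'s3',5)"
```

```text
t=6.8 pos [588.6  -9.8 103.5] ydir 86.9 turn 21.6 shift [221.2 107.3  -5.8] q7 1.48 w 0.70 gf 0.0 tilt [-0.004 -0.   ]
```

View pics/s3.png

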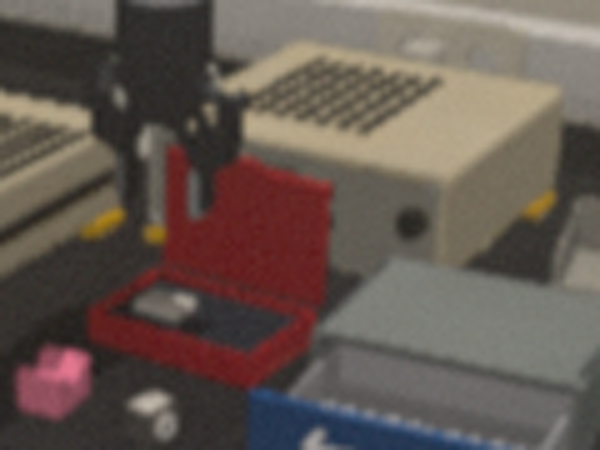

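block_long lies in the case at (165,305). Next is block_short.

Request:
step_arm(
  deltas=[
    [[50, 0, 0, 0, 0, 0, 0.4], [50, 0, 0, 0, 0, 0, 0.4], [45, 30, 0, 0, 0, 0, 0.4], [0, 45, 0, 0, 0, 10, 0.4], [0, 45, 0, 0, 0, 10, 0.4], [0, 45, 0, 0, 0, 1.6, 0.4]],
  ],
)

```text
time: 7.62
eef_pos: [0.4772, 0.1598, 0.1046]
ee_rot: [[-0.908, 0.42, 0.001], [0.42, 0.908, 0.0], [-0.0, 0.0, -1.0]]
wrist_force: [1.1, -0.5, -0.2]
grip_width: 0.7
grip_force: 0.0
```

```bash
python3 -c "
from h import *
to(432.5,180.2,1,65.3)"
```

```text
t=7.6 pos [477.2 159.8 104.6] ydir 65.2 turn -0.1 shift [ 49.2  -0.2 103.6] q7 0.76 w 0.70 gf 0.0 tilt [0.001 0.   ]
```

Request:
step_arm(
  deltas=[
    [[49, -0.2, 20, 0, 0, 0, 0.4], [0, 0, 30, 0, 0, 0, 0.4], [0, 0, 30, 0, 0, 0, 0.4], [0, 0, 16, 0, 0, 0, 0.4], [0, 0, 6, 0, 0, 0, 0.4], [0, 0, 0, 0, 0, 0, -1], [0, 0, 0, 0, 0, 0, -1], [0, 0, 0, 0, 0, 0, -1], [0, 0, 0, 0, 0, 0, -1], [0, 0, -10, 0, 0, 0, -1], [0, 0, -40, 0, 0, 0, -1], [0, 0, -50, 0, 0, 0, -1]],
  ],
)

```text
time: 9.12
eef_pos: [0.432, 0.1782, 0.1032]
ee_rot: [[-0.908, 0.419, -0.002], [0.419, 0.908, -0.001], [0.001, -0.002, -1.0]]
wrist_force: [1.5, 0.2, -0.5]
grip_width: 0.324
grip_force: 59.3
```

```bash
python3 -c "
from h import *
to(590,-85,100,87.15)"
```

```text
t=9.1 pos [432.  178.2 103.2] ydir 65.3 turn -21.9 shift [-170.9 -255.     3.2] q7 0.68 w 0.32 gf 59.3 tilt [-0.002 -0.001]
```

Request:
step_arm(
  deltas=[
    [[0, 0, 0, 0, 0, -10, -1], [0, 0, 0, 0, 0, -10, -1], [0, 0, 0, 0, 0, -2, -1], [0, -48, 0, 0, 0, 0, -1], [0, -48, 0, 0, 0, 0, -1], [0, -48, 0, 0, 0, 0, -1], [-20, -49, 0, 0, 0, 0, -1], [-50, -50, 0, 0, 0, 0, -1], [-50, 0, 0, 0, 0, 0, -1], [-50, 0, 0, 0, 0, 0, -1], [0, 0, 25, 0, 0, 0, -1], [0, 0, 0, 0, 0, 0, -1]],
  ],
)

```text
time: 10.62
eef_pos: [0.5836, -0.0661, 0.0753]
ee_rot: [[-0.999, 0.049, -0.005], [0.049, 0.999, 0.0], [0.005, -0.0, -1.0]]
wrist_force: [-1.0, 0.4, -0.8]
grip_width: 0.323
grip_force: 59.4
```

```bash
python3 -c "
from h import *
to(590,-73,22,87.15)"
```

```text
t=10.6 pos [583.6 -66.1  75.3] ydir 87.2 turn 0.0 shift [-7.  -6.6 53.2] q7 1.60 w 0.32 gf 59.4 tilt [-0.005  0.   ]
```

Request:
step_arm(
  deltas=[
    [[-7, -6.5, 20, 0, 0, 0, -1], [0, 0, 20, 0, 0, 0, -1], [0, 0, 12, 0, 0, 0, -1], [0, 0, 0, 0, 0, 0, -1], [0, 0, 0, 0, 0, 0, 0], [0, 0, 0, 0, 0, 0, 0], [0, 0, 0, 0, 0, 0, 0], [0, 0, 0, 0, 0, 0, 0], [0, 0, -20, 0, 0, 0, 0], [0, 0, -50, 0, 0, 0, 0], [0, 0, -50, 0, 0, 0, 0], [0, 0, 0, 0, 0, 0, 0]],
  ],
)

```text
time: 12.12
eef_pos: [0.5951, -0.0734, 0.1499]
ee_rot: [[-0.999, 0.048, 0.009], [0.048, 0.999, -0.0], [-0.009, 0.0, -1.0]]
wrist_force: [0.4, -0.1, 0.5]
grip_width: 0.499
grip_force: 0.0
```

```bash
python3 -c "
from h import *
to(650,-47,160,87)
p,d=grab_frame('top');crop(p,180,120,350,245,'t1',4)
print('v',rect(p,194,208,215,233,.03,100)); print('bush',rect(p,248,213,268,233,.027,100))
"
```

```text
t=12.1 pos [595.1 -73.4 149.9] ydir 87.2 turn 0.2 shift [-53.5  29.2  -9.6] q7 1.61 w 0.50 gf 0.0 tilt [ 0.009 -0.   ]
v (array([438.5,  91.4], dtype=float32), [45.6, 53.8], [4.6, 94.6])
bush (array([438.8, -85.8], dtype=float32), [52.2, 69.0], [91.7, 1.7])
```

View pics/t1.png

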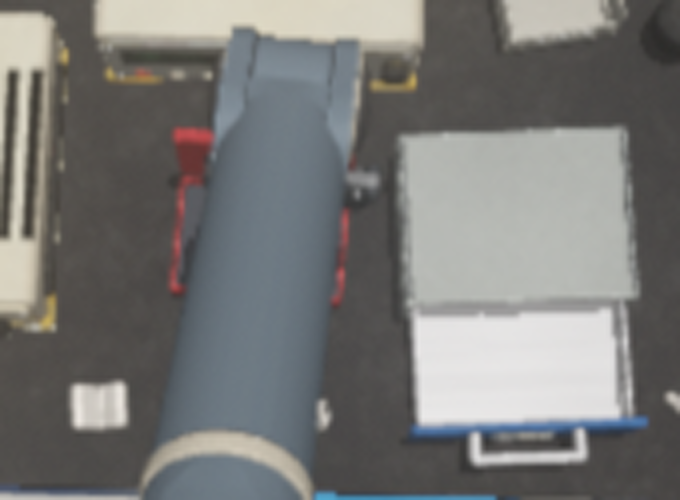

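Both blocks' spot is hidden by the arm in this view. The v_block (100,405) is unmoved and the bush is half seen at (322,412). Next is the v_block.

Request:
step_arm(
  deltas=[
    [[50, 0, 0, 0, 0, 0, 0.6], [50, 0, 0, 0, 0, 0, 0.6], [50, 20, 0, 0, 0, 10, 0.6], [0, 0, 0, 0, 0, 10, 0.6], [0, 0, 0, 0, 0, 10, 0.6], [0, 0, 0, 0, 0, 10, 0.6], [0, 0, 0, 0, 0, 10, 0.6], [0, 0, 0, 0, 0, 10, 0.6], [0, 0, 0, 0, 0, 10, 0.6], [0, 0, 0, 0, 0, 10, 0.6], [0, 0, 0, 0, 0, 2.5, 0.6]],
  ],
)

```text
time: 13.55
eef_pos: [0.442, -0.0458, 0.1439]
ee_rot: [[-0.081, 0.997, -0.003], [0.997, 0.081, -0.0], [-0.0, -0.003, -1.0]]
wrist_force: [0.4, 1.0, 0.3]
grip_width: 0.803
grip_force: 0.0
```

```bash
python3 -c "
from h import *
to(438.4,91.4,100,4.7)"
```

```text
t=13.6 pos [442.  -45.8 143.9] ydir 4.6 turn -0.1 shift [137.    7.8  43.9] q7 0.18 w 0.80 gf 0.0 tilt [-0.003 -0.   ]
```

Request:
step_arm(
  deltas=[
    [[46, 3, 0, 0, 0, 0, 0.6], [46, 3, 0, 0, 0, 0, 0.6], [45, 2, 0, 0, 0, 0, 0.6], [0, 0, 20, 0, 0, 0, 0.6], [0, 0, 30, 0, 0, 0, 0.6], [0, 0, 0, 0, 0, 0, 0.6]],
  ],
)

```text
time: 14.3
eef_pos: [0.4372, 0.0907, 0.0928]
ee_rot: [[-0.083, 0.997, -0.007], [0.997, 0.083, -0.002], [-0.002, -0.007, -1.0]]
wrist_force: [0.5, -0.2, 0.3]
grip_width: 0.802
grip_force: 0.0
```

```bash
python3 -c "
from h import *
to(438.4,91.4,4,4.7)
p,d=grab_frame('scene');crop(p,170,160,300,250,'s4',5)"
```

```text
t=14.3 pos [437.2  90.7  92.8] ydir 4.8 turn 0.1 shift [ 0.8  1.9 88.8] q7 -0.13 w 0.80 gf 0.0 tilt [-0.007 -0.002]
```

View pics/s4.png

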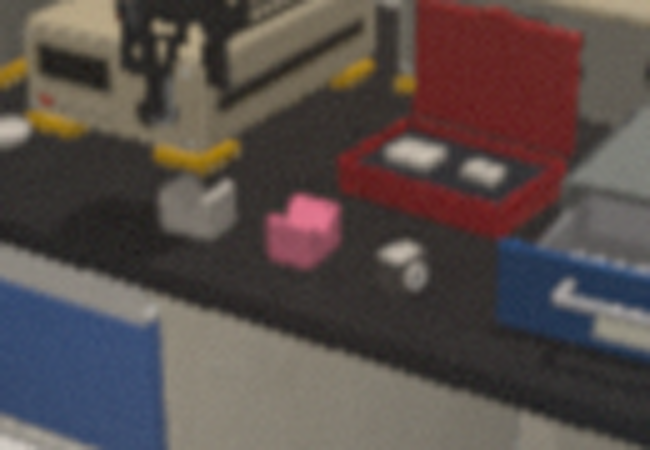

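Both blocks lie flat in the case, at (415,153) and (483,172). The grey v_block (195,208) stands under the gripper.

Request:
step_arm(
  deltas=[
    [[0.8, 1.9, 30, 0, 0, 0, 0.6], [0, 0, 30, 0, 0, 0, 0.6], [0, 0, 20, 0, 0, 0, 0.6], [0, 0, 8, 0, 0, 0, 0.6], [0, 0, 0, 0, 0, 0, -1], [0, 0, 0, 0, 0, 0, -1], [0, 0, 0, 0, 0, 0, -1], [0, 0, 0, 0, 0, 0, -1], [0, 0, -20, 0, 0, 0, -1], [0, 0, -40, 0, 0, 0, -1], [0, 0, -50, 0, 0, 0, -1], [0, 0, -15, 0, 0, 0, -1]],
  ],
)

```text
time: 15.85
eef_pos: [0.4431, 0.0927, 0.135]
ee_rot: [[-0.083, 0.997, 0.005], [0.997, 0.083, 0.002], [0.002, 0.006, -1.0]]
wrist_force: [0.1, 1.0, -4.0]
grip_width: 0.401
grip_force: 61.7
```

```bash
python3 -c "
from h import *
to(480,-235,120,93.9)"
```

```text
t=15.8 pos [443.1  92.7 135. ] ydir 4.7 turn -89.2 shift [ -14.5 -329.5   14.5] q7 -0.14 w 0.40 gf 61.7 tilt [0.005 0.002]
```

Request:
step_arm(
  deltas=[
    [[-45, 0, 0, 0, 0, 0, -1], [-45, 0, 0, 0, 0, 0, -1], [-45, 0, 0, 0, 0, -9.9, -1], [0, 0, 0, 0, 0, -9.9, -1], [0, 0, 0, 0, 0, -9.9, -1], [0, 0, 0, 0, 0, -9.9, -1], [0, 0, 0, 0, 0, -9.9, -1], [0, 0, 0, 0, 0, -9.9, -1], [0, 0, 0, 0, 0, -9.9, -1], [0, 0, 0, 0, 0, -9.9, -1], [0, 0, 0, 0, 0, -9.9, -1]],
  ],
)

```text
time: 17.23
eef_pos: [0.4516, -0.0422, 0.131]
ee_rot: [[-0.997, -0.073, -0.003], [-0.073, 0.997, 0.0], [0.003, 0.0, -1.0]]
wrist_force: [-0.6, -0.3, -4.2]
grip_width: 0.405
grip_force: 61.7
```

```bash
python3 -c "
from h import *
to(479,-231,80,93.9)"
```

```text
t=17.2 pos [451.6 -42.2 131. ] ydir 94.2 turn 0.3 shift [ -14.7 -190.3   50.8] q7 1.65 w 0.40 gf 61.7 tilt [-0.003  0.   ]
```

Request:
step_arm(
  deltas=[
    [[-5, -48, 0, 0, 0, 0, -1], [-5, -48, 0, 0, 0, 0, -1], [-5, -48, 0, 0, 0, 0, -1], [0, -46, 0, 0, 0, 0, -1], [0, 0, 20, 0, 0, 0, -1], [0, 0, 20, 0, 0, 0, -1], [0, 0, 0, 0, 0, 0, -1]],
  ],
)

```text
time: 18.1
eef_pos: [0.4782, -0.2298, 0.0896]
ee_rot: [[-0.998, -0.067, -0.006], [-0.067, 0.998, 0.003], [0.006, 0.003, -1.0]]
wrist_force: [0.1, 0.7, -4.5]
grip_width: 0.402
grip_force: 61.7
```

```bash
python3 -c "
from h import *
to(479,-231,20,93.9)
p,d=grab_frame('scene');crop(p,230,150,370,250,'s5',5)"
```

```text
t=18.1 pos [ 478.2 -229.8   89.6] ydir 93.9 turn -0.0 shift [-1.2 -1.5 69.6] q7 2.06 w 0.40 gf 61.7 tilt [-0.006  0.003]
```

View pics/s5.png

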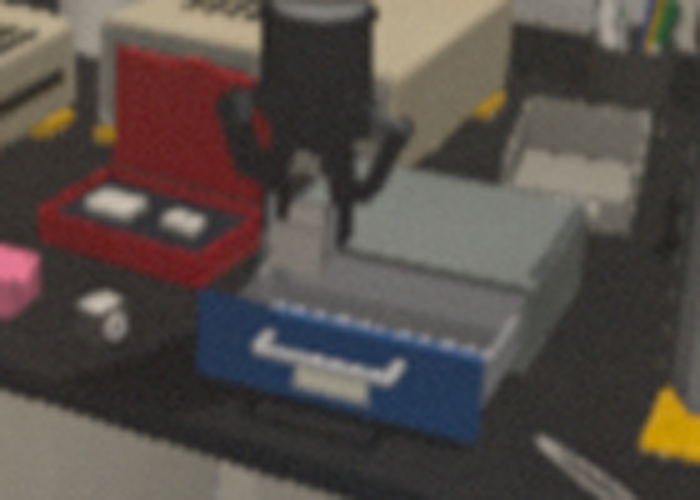

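The v_block hangs at (305,240) over the left part of the drawer, clear of front and wall.

Request:
step_arm(
  deltas=[
    [[-1, -1.5, 25, 0, 0, 0, -1], [0, 0, 25, 0, 0, 0, -1], [0, 0, 15, 0, 0, 0, -1], [0, 0, 4, 0, 0, 0, -1], [0, 0, 0, 0, 0, 0, 0.2], [0, 0, 0, 0, 0, 0, 0.2], [0, 0, 0, 0, 0, 0, 0.2], [0, 0, 0, 0, 0, 0, 0.2], [0, 0, -20, 0, 0, 0, 0.2], [0, 0, -50, 0, 0, 0, 0.2], [0, 0, -40, 0, 0, 0, 0.2]],
  ],
)

```text
time: 19.52
eef_pos: [0.4819, -0.2323, 0.135]
ee_rot: [[-0.998, -0.067, 0.001], [-0.067, 0.998, -0.0], [-0.001, -0.0, -1.0]]
wrist_force: [1.0, -0.3, -0.5]
grip_width: 0.603
grip_force: 0.0
```

```bash
python3 -c "
from h import *
to(438,-95,120,76)
p,d=grab_frame('top')
crop(p,240,165,350,245,'t2',6)
print('bush',rect(p,248,213,268,233,.027,120),rect(p,248,213,268,233,.027,150))"
```

```text
t=19.5 pos [ 481.9 -232.3  135. ] ydir 93.8 turn 17.8 shift [ 75.8 122.6  14.9] q7 2.05 w 0.60 gf 0.0 tilt [ 0.001 -0.   ]
bush (array([436.9, -95. ], dtype=float32), [32.1, 32.9], [76.1, 166.1]) (array([437., -95.], dtype=float32), [28.7, 30.0], [76.1, 166.1])
```

View pics/t2.png

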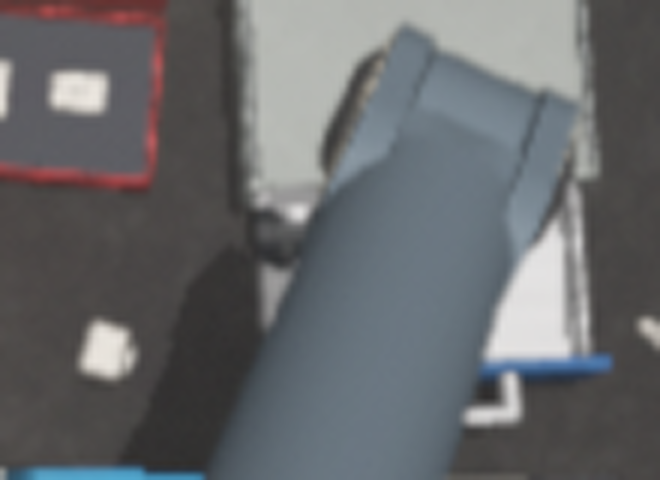

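The bush sits on the block's right side (128,350), and the block (107,350) is unmoved. I grasp across its 32 mm, along -14°.

Request:
step_arm(
  deltas=[
    [[12, 47, 0, 0, 0, 0, 0.5], [12, 47, 0, 0, 0, 9.8, 0.5], [12, 46, 0, 0, 0, 0, 0.5], [0, 0, 0, 0, 0, 9.8, 0.5], [0, 0, 0, 0, 0, 9.8, 0.5], [0, 0, 0, 0, 0, 9.8, 0.5], [0, 0, 0, 0, 0, 9.8, 0.5], [0, 0, 0, 0, 0, 9.8, 0.5], [0, 0, 0, 0, 0, 9.8, 0.5], [0, 0, 0, 0, 0, 9.8, 0.5], [0, 0, 0, 0, 0, 9.8, 0.5], [0, 0, 0, 0, 0, 9.8, 0.5]],
  ],
)

```text
time: 21.08
eef_pos: [0.4442, -0.093, 0.1333]
ee_rot: [[0.078, 0.997, 0.0], [0.997, -0.078, 0.0], [0.0, 0.0, -1.0]]
wrist_force: [-0.0, -0.4, -0.3]
grip_width: 0.748
grip_force: 0.0
```

```bash
python3 -c "
from h import *
to(437,-94.5,4,-14)"
```

```text
t=21.1 pos [444.2 -93.  133.3] ydir -4.5 turn 9.5 shift [ -3.2  -6.7 129.3] q7 0.16 w 0.75 gf 0.0 tilt [0. 0.]
```

Request:
step_arm(
  deltas=[
    [[0, 0, 0, 0, 0, 9.5, 0.5], [-3, -6.7, 30, 0, 0, 0, 0.5], [0, 0, 40, 0, 0, 0, 0.5], [0, 0, 30, 0, 0, 0, 0.5], [0, 0, 20, 0, 0, 0, 0.5], [0, 0, 8, 0, 0, 0, 0.5], [0, 0, 0, 0, 0, 0, -1], [0, 0, 0, 0, 0, 0, -1], [0, 0, 0, 0, 0, 0, -1], [0, 0, 0, 0, 0, 0, -1], [0, 0, 0, 0, 0, 0, -1]],
  ],
)

```text
time: 22.45
eef_pos: [0.4378, -0.0945, 0.0062]
ee_rot: [[0.236, 0.972, 0.002], [0.972, -0.236, 0.0], [0.001, 0.002, -1.0]]
wrist_force: [-1.1, 0.1, 6.3]
grip_width: 0.35
grip_force: 60.1
```

Request:
step_arm(
  deltas=[
    [[0, 0, -20, 0, 0, 0, -1], [0, 0, -40, 0, 0, 0, -1], [0, 0, -50, 0, 0, 0, -1], [0, 0, -15, 0, 0, -9.9, -1], [0, 0, 0, 0, 0, -9.9, -1], [0, 0, 0, 0, 0, -9.9, -1], [0, 0, 0, 0, 0, -9.9, -1], [0, 0, 0, 0, 0, -9.9, -1], [0, 0, 0, 0, 0, -9.9, -1], [0, 0, 0, 0, 0, -9.9, -1], [0, 0, 0, 0, 0, -9.9, -1], [0, 0, 0, 0, 0, -9.9, -1]],
  ],
)

```text
time: 23.95
eef_pos: [0.4367, -0.0943, 0.1303]
ee_rot: [[-0.969, 0.246, -0.0], [0.246, 0.969, 0.0], [0.0, 0.0, -1.0]]
wrist_force: [-0.2, 0.1, -1.2]
grip_width: 0.348
grip_force: 59.7
```

```bash
python3 -c "
from h import *
to(487,-315,20,93.9)"
```

```text
t=23.9 pos [436.7 -94.3 130.3] ydir 75.8 turn -18.1 shift [ -35.2 -223.6  110.3] q7 1.48 w 0.35 gf 59.7 tilt [-0.  0.]
```

Request:
step_arm(
  deltas=[
    [[0, 0, 0, 0, 0, -9, -1], [0, 0, 0, 0, 0, -9, -1], [-7, -44, 0, 0, 0, 0, -1], [-7, -45, 0, 0, 0, 0, -1], [-7, -45, 0, 0, 0, 0, -1], [-7, -45, 0, 0, 0, 0, -1], [-7, -45, 0, 0, 0, 0, -1], [0, 0, 25, 0, 0, 0, -1], [0, 0, 0, 0, 0, 0, -1]],
  ],
)

```text
time: 25.08
eef_pos: [0.4836, -0.3151, 0.1034]
ee_rot: [[-0.998, -0.06, -0.004], [-0.06, 0.998, 0.003], [0.004, 0.003, -1.0]]
wrist_force: [-0.8, 0.2, -1.6]
grip_width: 0.348
grip_force: 59.7
```

```bash
python3 -c "
from h import *
to(487,-315,20,93.9)"
```

```text
t=25.1 pos [ 483.6 -315.1  103.4] ydir 93.4 turn -0.5 shift [-3.7 -0.4 83.4] q7 2.21 w 0.35 gf 59.7 tilt [-0.004  0.003]
```

Request:
step_arm(
  deltas=[
    [[0, 0, 25, 0, 0, 0, -1], [0, 0, 25, 0, 0, 0, -1], [0, 0, 20, 0, 0, 0, -1], [0, 0, 11, 0, 0, 0, -1], [0, 0, 0, 0, 0, 0, -1], [0, 0, 0, 0, 0, 0, 0.2], [0, 0, 0, 0, 0, 0, 0.2], [0, 0, 0, 0, 0, 0, 0.2], [0, 0, 0, 0, 0, 0, 0.2], [0, 0, -25, 0, 0, 0, 0.2], [0, 0, -50, 0, 0, 0, 0.2], [0, 0, -50, 0, 0, 0, 0.2]],
  ],
)

```text
time: 26.58
eef_pos: [0.4851, -0.3157, 0.1504]
ee_rot: [[-0.998, -0.06, -0.001], [-0.06, 0.998, 0.0], [0.001, 0.0, -1.0]]
wrist_force: [-0.3, -0.3, 0.8]
grip_width: 0.601
grip_force: 0.0
```

```bash
python3 -c "
from h import *
to(615,-47,180,93.9)
p,d=grab_frame('scene');crop(p,240,150,380,250,'s6',5)"
```

```text
t=26.6 pos [ 485.1 -315.7  150.4] ydir 93.4 turn -0.5 shift [-147.8  259.3  -29.6] q7 2.21 w 0.60 gf 0.0 tilt [-0.001  0.   ]
```

View pics/s6.png

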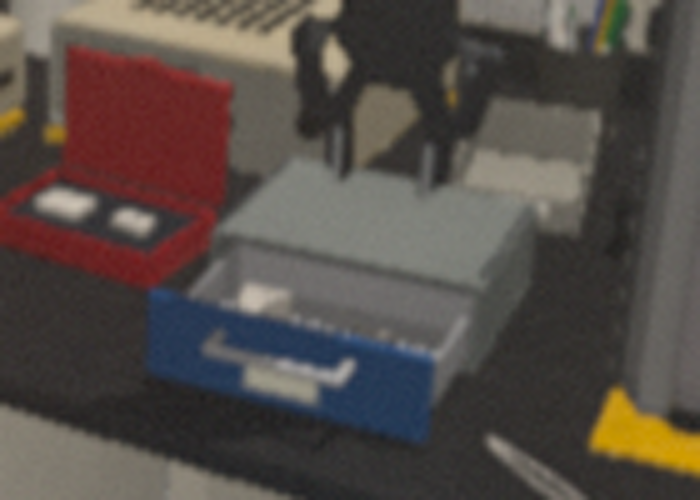

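The v_block lies in the drawer (265,300); the bush is hidden behind the blue front and gets checked from above later. Now I measure the gap behind the lid.

Run:
```python
from h import *
a=np.load("top0.npz");p,d=a["p"],a["d"];C=cloud("top",d)
hsv=cv2.cvtColor(p,cv2.COLOR_RGB2HSV)
red=(cv2.inRange(hsv,(0,110,60),(8,255,255))|cv2.inRange(hsv,(172,110,60),(180,255,255)))>0
for u in(235,246,257):
    print(u,[(v,bool(red[v,u]),*(C[v,u]*1000).round().astype(int)) for v in range(128,172,2)])
```

```text
235 [(128, False, np.int64(750), np.int64(-9), np.int64(116)), (130, False, np.int64(743), np.int64(-9), np.int64(116)), (132, False, np.int64(740), np.int64(-8), np.int64(102)), (134, False, np.int64(740), np.int64(-8), np.int64(81)), (136, False, np.int64(740), np.int64(-7), np.int64(60)), (138, False, np.int64(743), np.int64(-5), np.int64(24)), (140, False, np.int64(742), np.int64(-4), np.int64(6)), (142, False, np.int64(736), np.int64(-4), np.int64(-1)), (144, False, np.int64(728), np.int64(-4), np.int64(1)), (146, False, np.int64(721), np.int64(-4), np.int64(-1)), (148, False, np.int64(711), np.int64(-5), np.int64(5)), (150, False, np.int64(703), np.int64(-5), np.int64(7)), (152, False, np.int64(698), np.int64(-5), np.int64(-1)), (154, True, np.int64(654), np.int64(-13), np.int64(133)), (156, True, np.int64(651), np.int64(-12), np.int64(117)), (158, True, np.int64(650), np.int64(-11), np.int64(95)), (160, True, np.int64(648), np.int64(-10), np.int64(75)), (162, True, np.int64(646), np.int64(-10), np.int64(55)), (164, True, np.int64(653), np.int64(-7), np.int64(0)), (166, True, n
[... 2005 characters left out ...]
int64(4)), (148, False, np.int64(715), np.int64(-85), np.int64(1)), (150, False, np.int64(708), np.int64(-86), np.int64(-2)), (152, False, np.int64(700), np.int64(-86), np.int64(-1)), (154, False, np.int64(692), np.int64(-86), np.int64(2)), (156, True, np.int64(650), np.int64(-86), np.int64(130)), (158, True, np.int64(646), np.int64(-86), np.int64(120)), (160, True, np.int64(645), np.int64(-87), np.int64(97)), (162, True, np.int64(643), np.int64(-87), np.int64(77)), (164, True, np.int64(643), np.int64(-87), np.int64(46)), (166, False, np.int64(647), np.int64(-87), np.int64(1)), (168, False, np.int64(637), np.int64(-87), np.int64(14)), (170, False, np.int64(627), np.int64(-87), np.int64(23))]
```

Request:
step_arm(
  deltas=[
    [[0, 0, -40, 0, 0, 6.3, -1], [0, 0, -40, 0, 0, 0, -1], [-20, 45, 0, 0, 0, 0, -1], [-30, 45, 0, 0, 0, 0, -1], [-30, 45, 0, 0, 0, 0, -1], [-30, 45, 0, 0, 0, 0, -1], [-30, 45, 0, 0, 0, 0, -1], [-30, 45, 0, 0, 0, 0, -1], [-20, 8, 0, 0, 0, 0, -1], [0, 0, 0, 0, 0, 0, -1]],
  ],
)

```text
time: 27.88
eef_pos: [0.6897, -0.0461, 0.2283]
ee_rot: [[-0.999, 0.047, -0.001], [0.047, 0.999, 0.0], [0.001, 0.0, -1.0]]
wrist_force: [-0.8, -0.7, -0.2]
grip_width: 0.0
grip_force: 0.0
```

```bash
python3 -c "
from h import *
to(692,-50,112,87.15)
p,d=grab_frame('top');C=cloud('top',d)
hsv=cv2.cvtColor(p,cv2.COLOR_RGB2HSV)
crop(p,270,185,350,245,'t3',8)"
```

```text
t=27.9 pos [689.7 -46.1 228.3] ydir 87.3 turn 0.1 shift [ -2.5  -3.8 116.3] q7 1.57 w 0.00 gf 0.0 tilt [-0.001  0.   ]
```

View pics/t3.png

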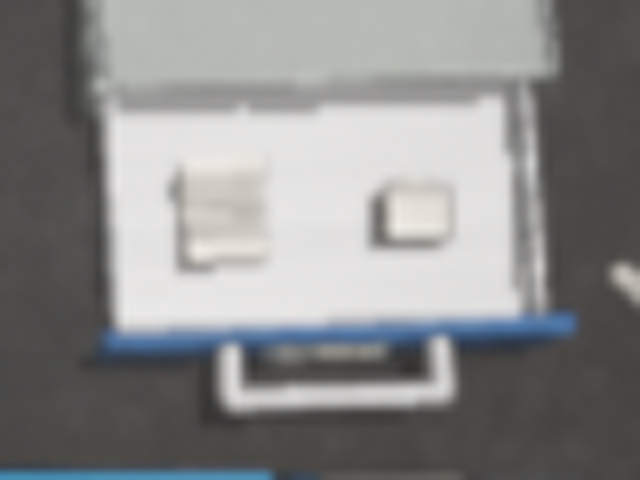

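Both workpieces lie in the drawer, the v_block at (223,210) and the bush block at (418,212). Now the lid.

Request:
step_arm(
  deltas=[
    [[-2, -4, 40, 0, 0, 0, -1], [0, 0, 40, 0, 0, 0, -1], [0, 0, 34, 0, 0, 0, -1], [7, 0, 0, 0, 0, 0, -1], [7, 0, 0, 0, 0, 0, -1], [7, 0, 0, 0, 0, 0, -1], [7, 0, 0, 0, 0, 0, -1]],
  ],
)

```text
time: 28.8
eef_pos: [0.6639, -0.0505, 0.1173]
ee_rot: [[-0.999, 0.05, 0.005], [0.05, 0.999, -0.0], [-0.005, 0.0, -1.0]]
wrist_force: [2.5, 0.0, 2.6]
grip_width: 0.002
grip_force: 0.8
```

```bash
python3 -c "
from h import *
to(655.1,-50,113.7,87.15)
print(env.read_state()['wrist_force'])"
```

```text
t=28.8 pos [663.9 -50.5 117.3] ydir 87.1 turn -0.0 shift [8.8 0.1 3.6] q7 1.58 w 0.00 gf 0.8 tilt [ 0.005 -0.   ]
[2.54951461 0.02019659 2.62153677]
```

Request:
step_arm(
  deltas=[
    [[9.5, 0, 2, 0, 0, 0, -1], [9.5, 0, 2, 0, 0, 0, -1], [10.8, 0, 3, 0, 0, 0, -1], [10.8, 0, 3, 0, 0, 0, -1], [9.6, 0, 5.8, 0, 0, 0, -1], [9.6, 0, 5.8, 0, 0, 0, -1], [7.8, 0, 7.9, 0, 0, 0, -1], [7.8, 0, 7.9, 0, 0, 0, -1], [0, 0, 0, 0, 0, 0, -1]],
  ],
)

```text
time: 29.92
eef_pos: [0.5859, -0.0467, 0.0766]
ee_rot: [[-0.999, 0.05, -0.003], [0.05, 0.999, -0.0], [0.003, -0.0, -1.0]]
wrist_force: [-0.7, 0.0, -0.4]
grip_width: 0.002
grip_force: 0.0
```

```bash
python3 -c "
from h import *
to(577,-50,60.7,87.15)
print(env.read_state()['wrist_force'])"
```

```text
t=29.9 pos [585.9 -46.7  76.6] ydir 87.2 turn 0.0 shift [ 8.6 -3.8 16. ] q7 1.57 w 0.00 gf 0.0 tilt [-0.003 -0.   ]
[-0.74786849  0.0484573  -0.3909594 ]
```

Request:
step_arm(
  deltas=[
    [[5, 0, 9.5, 0, 0, 0, -1], [4, 0, 9, 0, 0, 0, -1], [3, 0, 9, 0, 0, 0, -1], [2, 0, 5, 0, 0, 0, -1]],
  ],
)

```text
time: 30.42
eef_pos: [0.5735, -0.0459, 0.0446]
ee_rot: [[-0.999, 0.05, -0.0], [0.05, 0.999, -0.0], [0.0, -0.0, -1.0]]
wrist_force: [1.1, 0.5, 0.9]
grip_width: 0.002
grip_force: 0.5
```

```bash
python3 -c "
from h import *
to(572,-50,38,87.15)
print(env.read_state()['wrist_force'])
p,d=grab_frame('scene');C=cloud('scene',d);hsv=cv2.cvtColor(p,cv2.COLOR_RGB2HSV)
r=((hsv[...,0]<8)|(hsv[...,0]>172))&(hsv[...,1]>110)&(hsv[...,2]>60);r[:140]=0;r[230:]=0;r[:,:210]=0;r[:,330:]=0
print(np.percentile(C[r]*1000,[5,50,95],axis=0).round())"
```

```text
t=30.4 pos [573.5 -45.9  44.6] ydir 87.2 turn 0.0 shift [ 1.3 -4.1  6.6] q7 1.57 w 0.00 gf 0.5 tilt [-0. -0.]
[1.0760211  0.46897914 0.89979947]
[[ 426. -119.    3.]
 [ 546.  -45.   28.]
 [ 629.   25.   49.]]
```

Request:
step_arm(
  deltas=[
    [[0, 0, 3, 0, 0, 0, -1], [0, 0, 2, 0, 0, 0, -1], [0, 0, 2, 0, 0, 0, -1], [0, 0, 0, 0, 0, 0, -1]],
  ],
)

```text
time: 30.98
eef_pos: [0.5735, -0.0459, 0.039]
ee_rot: [[-0.999, 0.05, -0.0], [0.05, 0.999, 0.0], [0.0, 0.0, -1.0]]
wrist_force: [-3.6, 0.2, 4.7]
grip_width: -0.002
grip_force: 2.7
```

Request:
step_arm(
  deltas=[
    [[0, 0, 1.5, 0, 0, 0, -1], [0, 0, 1, 0, 0, 0, -1], [0, 0, 0, 0, 0, 0, -1]],
  ],
)

```text
time: 31.35
eef_pos: [0.5735, -0.0459, 0.0387]
ee_rot: [[-0.999, 0.05, -0.0], [0.05, 0.999, 0.0], [0.0, 0.0, -1.0]]
wrist_force: [-7.4, 0.2, 21.6]
grip_width: 0.001
grip_force: 10.9
```

Request:
step_arm(
  deltas=[
    [[0, 0, -30, 0, 0, 0, -1], [0, 0, -50, 0, 0, 0, -1], [0, 0, -40, 0, 0, -6.7, -1], [30, -32, 0, 0, 0, 0, -1], [30, -32, 0, 0, 0, 0, -1], [30, -32, 0, 0, 0, 0, -1], [30, -32, 0, 0, 0, 0, -1], [30, -32, 0, 0, 0, 0, -1], [30, -32, 0, 0, 0, 0, -1], [30, -32, 0, 0, 0, 0, -1], [0, 0, 0, 0, 0, 0, -1]],
  ],
)

```text
time: 32.72
eef_pos: [0.3768, -0.2864, 0.156]
ee_rot: [[-0.998, -0.06, -0.0], [-0.06, 0.998, -0.001], [0.0, -0.001, -1.0]]
wrist_force: [0.1, 0.1, -0.3]
grip_width: -0.001
grip_force: 0.0
```

```bash
python3 -c "
from h import *
to(378,-282,38,93.9)
p,d=grab_frame('top');C=cloud('top',d)
print('lid z',np.percentile(C[170:190,230:262,2]*1000,[5,50,95]))
hsv=cv2.cvtColor(p,cv2.COLOR_RGB2HSV)
print('case region red frac',((hsv[165:193,226:265,1]>110).mean()))"
```

```text
t=32.7 pos [ 376.8 -286.4  156. ] ydir 93.5 turn -0.4 shift [ -1.6   4.4 118. ] q7 2.25 w -0.00 gf 0.0 tilt [-0.    -0.001]
lid z [34.39572434 39.33314065 44.75879755]
case region red frac 0.8086080586080586
```

Request:
step_arm(
  deltas=[
    [[-1, 4, 40, 0, 0, -0.4, -1], [0, 0, 40, 0, 0, 0, -1], [0, 0, 36, 0, 0, 0, -1], [-8, 0, 0, 0, 0, 0, -1], [-10, 0, 0, 0, 0, 0, -1], [-10, 0, 0, 0, 0, 0, -1], [-10, 0, 0, 0, 0, 0, -1], [-10, 0, 0, 0, 0, 0, -1], [-10, 0, 0, 0, 0, 0, -1], [-10, 0, 0, 0, 0, 0, -1], [-10, 0, 0, 0, 0, 0, -1]],
  ],
)

```text
time: 34.15
eef_pos: [0.4582, -0.2737, 0.0398]
ee_rot: [[-0.997, -0.074, -0.0], [-0.074, 0.997, 0.0], [0.0, 0.0, -1.0]]
wrist_force: [-1.4, 0.0, -0.1]
grip_width: 0.003
grip_force: 0.3
```

```bash
python3 -c "
from h import *
s=env.read_state();print(s['wrist_force'],s['eef_pos'])
p,d=grab_frame('scene');C=cloud('scene',d);hsv=cv2.cvtColor(p,cv2.COLOR_RGB2HSV)
m=cv2.inRange(hsv,(100,120,50),(125,255,255))>0
m&=(C[...,2]>.02)&(C[...,2]<.08)&(C[...,1]<-.16)&(C[...,1]>-.39)
q=C[m]*1000;A=np.array([.998,.066,0]);print(len(q),'front at',np.median((q-[610.5,-267.5,0])@A))"
```

```text
[-1.40135943  0.0343234  -0.09714018] [ 0.45820932 -0.27366188  0.0397924 ]
410 front at -114.1080020867605
```

Request:
step_arm(
  deltas=[
    [[-8, 0, 0, 0, 0, 0, -1], [-6, 0, 0, 0, 0, 0, -1], [-4, 0, 0, 0, 0, 0, -1], [-4, 0, 0, 0, 0, 0, -1], [-4, 0, 0, 0, 0, 0, -1], [-3, 0, 0, 0, 0, 0, -1], [-2, 0, 0, 0, 0, 0, -1], [-2, 0, 0, 0, 0, 0, -1]],
  ],
)

```text
time: 35.2
eef_pos: [0.4897, -0.2713, 0.0398]
ee_rot: [[-0.997, -0.074, -0.002], [-0.074, 0.997, 0.0], [0.002, 0.001, -1.0]]
wrist_force: [-5.6, -1.0, 3.7]
grip_width: -0.002
grip_force: 3.0
```

Request:
step_arm(
  deltas=[
    [[-2, 0, 0, 0, 0, 0, -1], [-2, 0, 0, 0, 0, 0, -1], [0, 0, 0, 0, 0, 0, -1]],
  ],
)

```text
time: 35.58
eef_pos: [0.4898, -0.2713, 0.0394]
ee_rot: [[-0.997, -0.072, -0.009], [-0.072, 0.997, 0.002], [0.008, 0.003, -1.0]]
wrist_force: [-11.2, 0.8, 8.6]
grip_width: 0.003
grip_force: 5.5
```

Request:
step_arm(
  deltas=[
    [[10, 0, 0, 0, 0, 0, -1], [25, 0, 0, 0, 0, 0, -1], [10, 0, -20, 0, 0, 0, -1], [0, 0, -50, 0, 0, 0, -1], [0, 0, -50, 0, 0, 0, -1], [0, 0, -40, 0, 0, 0, -1], [0, -40, 0, 0, 0, 0, -1], [0, -40, 0, 0, 0, 0, -1], [0, -40, 0, 0, 0, 0, -1], [0, -40, 0, 0, 0, 0, -1], [0, 0, 0, 0, 0, 0, -1]],
  ],
)

```text
time: 36.95
eef_pos: [0.461, -0.4373, 0.1997]
ee_rot: [[-0.998, -0.07, 0.001], [-0.07, 0.998, -0.003], [-0.001, -0.003, -1.0]]
wrist_force: [-0.0, 0.0, -0.0]
grip_width: -0.001
grip_force: 0.0
```

```bash
python3 -c "
from h import *
to(378,-282,38,93.9)
p,d=grab_frame('scene');C=cloud('scene',d);hsv=cv2.cvtColor(p,cv2.COLOR_RGB2HSV)
m=cv2.inRange(hsv,(100,120,50),(125,255,255))>0
m&=(C[...,2]>.02)&(C[...,2]<.08)&(C[...,1]<-.16)&(C[...,1]>-.39)
q=C[m]*1000;A=np.array([.998,.066,0]);print(len(q),'front at',np.median((q-[610.5,-267.5,0])@A))
p,d=grab_frame('top');C=cloud('top',d);print('lid z',np.percentile(C[170:190,230:262,2]*1000,[5,50,95]))
cv2.imwrite('pics/f.png',cv2.resize(p[120:245,80:440,::-1],None,fx=2.2,fy=2.2,interpolation=cv2.INTER_CUBIC))"
```

```text
t=37.0 pos [ 461.  -437.3  199.7] ydir 94.0 turn 0.1 shift [ 72.4 161.  161.2] q7 2.43 w -0.00 gf 0.0 tilt [ 0.001 -0.003]
436 front at -82.57448832834953
lid z [34.56534625 39.68644862 44.75026944]
```

View pics/f.png

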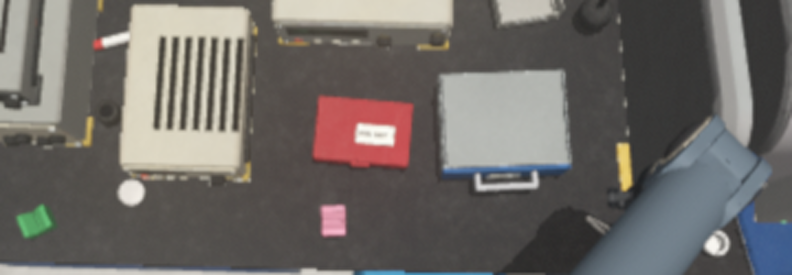

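The case is shut (363,132), with its lid at 39 mm. The drawer is home and flush (505,170), with its front at -82.6 mm against -83 mm for home. The disc (131,192), tweezers (597,222) and cup (715,242) are in their places, and nothing else is lying out.

```bash
python3 -c "
from workcell import env
print(env.close_job())"
```

```text
the job is handed in; nothing more can be done
None
```

The job is handed in: both gauge blocks are in the case with its lid shut, and the V-block and bush block are in the drawer, pushed home flush; the brass disc and slotted fixture were absent, and the hand-in returned no verdict.

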